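# Tongs: hold a tomato over the gas burner

### The job

Get a tomato ready for charring over the gas (which is still off). First slide the empty saucer across the worktop until its rim is within about two centimetres of the hob's right-hand steel edge, level with the middle of the near right burner, so there is somewhere to put the tomato afterwards. Then pick up the kitchen tongs, close them gently on the tomato - tongs only, no fingers on it - lift it and hold it a few centimetres above the middle of the near right burner; finish there, still holding it, with the other things left where they stand.

Things in the scene. Friction and masses are not known exactly. Their poses are not given: they have to be found in the camera images.
- tongs: Steel kitchen tongs lying on their side, 200 mm long, 26 mm high, 0.115 kg: two arms on a spring pivot with a hanging ring, a black sleeve on each arm. Origin: underside of the pivot; x runs along the middle line towards the jaws, z up. The spring holds them open; squeezing the sleeves together closes the jaws, which move twice as far, and relaxing opens them again.
- tongs_grip (a point): Point midway between the sleeves, 84 mm from the pivot along the tongs' x, 13 mm above their underside: where to grip, near the centre of mass, fingers closing across the tongs. Sleeves: 72 mm long, 20 mm high; at rest 55 mm over their outsides (jaws 92 mm apart inside); 51 mm over the sleeves gives jaws 84 mm, 41 mm gives 63 mm; end stop 27 mm.
- tongs_jaw (a point): Point midway between the two cupped jaws, 168 mm from the pivot along the tongs' x (84 mm beyond tongs_grip), 13 mm above their underside. Each cup is 54 mm long, 26 mm high and seats a 60 mm ball. Squeezing the sleeves of the empty tongs takes 6 N a side at first, 9 N on a 60 mm item; about half of any force beyond that reaches the item.
- tongs_l: The tongs' left arm (on the side of the tongs' +y): its frame has its origin at the pivot and turns with the arm, by up to 0.17 rad as it closes.
- tongs_r: The tongs' right arm (on the side of the tongs' -y), the mirror image of the left one.
- saucer: Plain white ceramic saucer, 120 mm across, 18 mm high, 0.16 kg, on the worktop; its rim flares outward. Origin: centre of its underside, z up.
- tomato: Ripe tomato with its green calyx up, 59 mm across, 68 mm high with the calyx, about 0.09 kg, standing on the worktop. Origin: centre of its underside.
- tomato_mid (a point): Centre of the tomato's flesh, 29 mm above its underside, at its greatest width (59 mm).
- burner (a point): Centre of the near right burner of the hob (of the two burners on the robot's right, the one nearer the robot), at the top of its black pan support, 49 mm above the worktop; the support is some 160 mm across. x and y axes run along the hob's edges: x towards the back of the hob, y towards its left.
- hob_edge (a point): Point on the hob's straight right-hand steel edge, at worktop level, level with the centre of the near right burner. x runs along that edge towards the back of the hob; y points onto the hob, so the open worktop is at negative y. The steel tray is 6 mm high.
- garlic: Bulb of garlic, 60 mm across, 59 mm high, standing near the tomato; leave it alone. It may stand to the tomato's left or right.
- lemon: Lemon, 71x53x51 mm, right of the jaws of the tongs; leave it alone.
- lime: Lime, 52x45x45 mm, beside the lemon; leave it alone.
- pepper_mill: Dark wooden pepper mill, 58 mm across, 150 mm high, at the back; leave it alone.
- salt: Small salt shaker, 44 mm across, 90 mm high, at the back beside the hob; leave it alone.
Mind the look-alikes: they are no part of the job. Of the things that look like the tomato, the larger one is meant.

How it is judged:
By the outcome, as a careful person would: the job done as asked, in the order asked, and still so for the second after the job is handed in, while the arm keeps its last pose, push and grip.
It also fails if it takes over 64 s, if anything falls off the work surface, if the arm or the gripper's body presses on something with over 40 N, if the wrist force passes 120 N, or if a joint passes its speed limit or range.

### The arm

A 6-joint arm with a two-finger parallel gripper is mounted at the origin on a cart in front of the work surface, level with it; the furniture and walls round the work are solid. World frame = base frame: x ahead of the robot, y to its left, z up, the work surface at z = 0. Lengths are in m, angles in rad, forces in N, time in s.
With the tool pointing down it reaches from about 0.35 to 0.975 m from the base axis. Payload 4.9 kg.
Tool frame: the origin (TCP) lies midway between the tips of the shut fingers; the grasp point (between the pads) lies 19 mm behind it; z points along the fingers, y is the line along which they close (so a half turn about z gives the same grasp; the last joint's range is limited). The gripper opens to 85 mm and grips with 20 to 120 N. Pads are 22 mm wide; open, the fingers measure 114 mm over their backs; the gripper's body (76 mm by 85 mm) begins 54 mm behind the grasp point. The pads swing forward as they close: fully open they stand 13 mm farther back than shut.
Start: joints at [1.126, 0.053, 1.613, -0, 1.476, -0.119], TCP at [0.2, 0.592, 0.231] pointing down, gripper open.
Joint ranges: [-3.01, 3.01], [-1.01, 2.22], [0.06, 2.58], [-1.02, 4.17], [0.09, 2.62], [-3.14, 3.14]. Speed limits (rad/s): [2.57, 2.57, 3.14, 3.14, 3.14, 3.14].

### API

Orientations are given as a unit quaternion [x, y, z, w].
In Python, from rig import telemetry, eyes, ticket gives the robot as it stands.
- The arm moves only by the shell command python3 -m handwheel 'ROWS' [FORCE]. ROWS is JSON, one flat list of numbers, 5 for each row, row after row: the opening in per cent of the stroke, from 0 (shut) to 100 (fully open), then the shift along the tool's x, y, z in m, then the turn about the tool's z in degrees. A call has 1 to 12 rows; each row is the pose to reach, as a shift and turn from the pose commanded when the call began, along the tool's axes at that moment; what a row does not reach only later rows make up. A row lasts 1/8 s, in which the tool goes at most 62.5 mm and 10.7 degrees, less where a joint would pass 70% of its speed; a pose out of reach is approached as far as the arm can. A call with a gripper value outside its range is refused whole. The fingers move at their own pace and stop on an object; FORCE is the grip in N (left out, the last holds). Time passes only in rows, so rows that repeat a pose let the fingers close. It gives the time, the measured TCP pose, the force, the opening and the grip force at its end, in the units of the state.
- telemetry.read_state(): the state, without advancing time (a new reading comes with each control period).
- eyes.capture(name): name is "scene" or "top"; returns (picture, depth): 400x640x3 uint8, blue, green, red; 400x640 float32, m along the optical axis (not along the pixel's ray), 0 where there is no reading.
- eyes.get_calibration(name): a dict with "vfov" (degrees; the focal length in pixels is half the picture's height over the tangent of half this angle, whatever the lens; pixels are square), "cx", "cy" (the principal point, pixels), "rvec" (rotation vector, rad) and "tvec" (3), from world to camera coordinates, as OpenCV has them. Camera axes: x right, y down, z forward; pixel columns grow to the right and rows downward; lengths in m; the calibration is good to about 2 mm. A picture is of the moment at which its call begins. get_calibration takes no time and is no camera call.
- ticket.sign_off(): hands the job in; it is judged then, once.
The state is a dict: "time_s": time; "qpos": joint angles; "joint_vel": joint speeds; "joint_efforts": joint torques, N m; "eef_pos": TCP position; "orientation": TCP orientation; "wrist_force": force on the tool from outside, world axes, zero at the start; "wrist_torque": the same for the moment, N m; "gripper_width": opening from 0.0 (shut) to 1.0 (fully open); "grip_force": force on a finger pad.
Only numpy, scipy, OpenCV 4.12 (cv2) and the standard library are available. Lean on these libraries where they do the work, as an engineer would, in place of code of your own. Each camera call takes 0.05 s, during which the arm holds its last target. There are 200 camera calls.

## Working session

There is one attempt and no reset: what is moved stays moved. The work goes in short steps, Python scripts to look and compute and a shell command to move; the robot and the scene stay as the last step left them, time stands still between calls to the robot, and variables do not carry over. Pictures are saved under pics/ and viewed, at most 12 in all, crops included, and the job is handed in when it is done.

```bash
mkdir -p pics; ls; cat > h.py <<'E'
import numpy as np, cv2
from rig import telemetry, eyes, ticket
def cal(n):
    c=eyes.get_calibration(n); f=200/np.tan(np.radians(c["vfov"])/2)
    K=np.array([[f,0,c["cx"]],[0,f,c["cy"]],[0,0,1]]); R=cv2.Rodrigues(np.array(c["rvec"],float))[0]
    return K,R,np.array(c["tvec"],float).reshape(3),c
def ray(n,u,v,z):
    K,R,t,_=cal(n); d=R.T@np.linalg.inv(K)@np.array([u,v,1.]); o=-R.T@t
    return o+d*(z-o[2])/d[2]
def cloud(n,D):
    K,R,t,_=cal(n); v,u=np.mgrid[0:400,0:640]
    p=np.stack([(u-K[0,2])/K[0,0]*D,(v-K[1,2])/K[1,1]*D,D],-1)
    return (p-t)@R
def proj(n,P):
    K,R,t,_=cal(n); q=(R@np.asarray(P,float).T).T+t; q=q@K.T; return q[...,:2]/q[...,2:]
E
python3 - <<'E'
from h import *
for n in("scene","top"):
    p,d=eyes.capture(n); cv2.imwrite(f"pics/{n}0.png",p); np.savez(f"{n}0.npz",p=p,d=d)
    K,R,t,c=cal(n); print(n,c,-R.T@t)
s=telemetry.read_state(); print(s)
E
```

```text
pics
scene {'vfov': 51.26751798417106, 'cx': 318.82676416061, 'cy': 203.5757832116749, 'rvec': array([ 2.06152154, -1.12420247,  0.52070193]), 'tvec': array([-0.36134327,  0.2944315 ,  0.73801287])} [-0.11312739 -0.49325374  0.71121362]
top {'vfov': 57.46737589963647, 'cx': 317.04454065014056, 'cy': 203.300874557583, 'rvec': array([ 2.1425892 , -2.13705991,  0.22491046]), 'tvec': array([-0.13019231,  0.50005228,  0.90418406])} [ 0.329495   -0.10165532  0.98267511]
{'time_s': 0.1, 'qpos': array([ 1.12604788e+00,  5.33273621e-02,  1.61415113e+00,  3.90574069e-06,
        1.47601420e+00, -1.18996301e-01]), 'joint_vel': array([-0.00063977, -0.00218066, -0.00174398,  0.00041626,  0.00162209,
       -0.00097431]), 'joint_efforts': array([ 1.22326837e-04, -3.94901991e+01, -3.71363604e+01, -1.69458153e-04,
        3.86038329e-03,  4.10906091e-05]), 'eef_pos': array([0.19976493, 0.59161888, 0.23016664]), 'orientation': array([ 1.62156992e-01,  9.86764515e-01, -9.11990836e-04, -2.66120486e-04]), 'wrist_force': array([-0.88221647, -0.86609332,  0.01286049]), 'wrist_torque': array([-0.0325588 ,  0.00930814,  0.00125346]), 'grip_force': 0.0, 'gripper_width': 1.0027981949050948}
```

View pics/scene0.png

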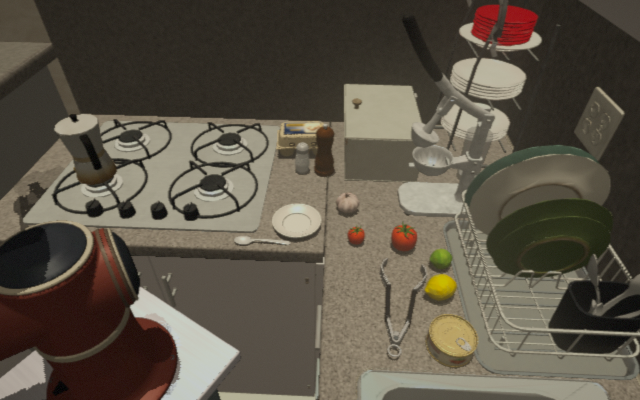

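View pics/top0.png

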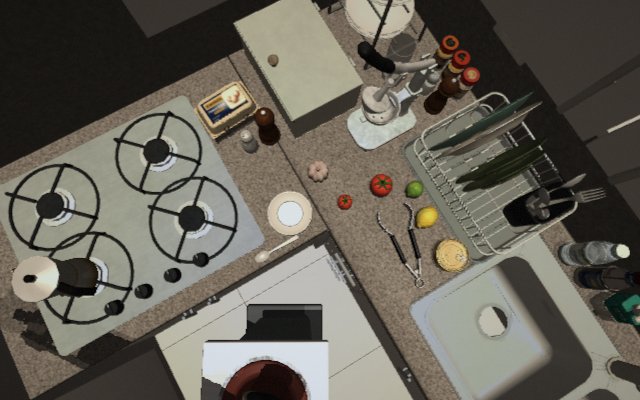

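Top view: the larger tomato is at (381,186) and a smaller look-alike at (345,201). The garlic is at (317,171), saucer at (290,213) with a spoon just below it at (275,248), tongs with pivot ring at (420,283) and jaws at about (395,210), near right burner at (193,218). Next I'll measure these and confirm with a crop.

```bash
cat > m.py <<'E'
from h import *
z=np.load("top0.npz"); p,d=z["p"],z["d"]; C=cloud("top",d)
hsv=cv2.cvtColor(p,cv2.COLOR_BGR2HSV)
def comp(mask,name,amin=30,roi=None):
    mask=mask.astype(np.uint8)
    if roi: m=np.zeros_like(mask); a,b,c,e=roi; m[b:e,a:c]=mask[b:e,a:c]; mask=m
    n,l,s,c=cv2.connectedComponentsWithStats(mask)
    for i in range(1,n):
        if s[i,4]>=amin:
            q=C[l==i]; q=q[d[l==i]>0]
            print(name,c[i].round(1),s[i],"lo",np.percentile(q,2,0).round(3),"hi",np.percentile(q,98,0).round(3))
H,S,V=hsv[...,0],hsv[...,1],hsv[...,2]
print("table z", [C[v,u].round(3) for u,v in((330,240),(300,185),(360,240),(400,170))])
comp(((H<8)|(H>172))&(S>150)&(V>60),"red",roi=(320,160,420,220))
comp((S<60)&(V>150),"white",roi=(260,180,320,265))
Z=C[...,2]
comp((Z>.004)&(d>0)&(Z<.2),"high",40,roi=(255,150,450,300))
print("burner px",[C[v,u].round(3) for u,v in((193,218),(190,180),(236,222))])
crop=cv2.resize(p[150:300,140:450],None,fx=2.5,fy=2.5,interpolation=cv2.INTER_CUBIC); cv2.imwrite("pics/crop0.png",crop)
E
python3 m.py
```

```text
table z [array([ 0.441, -0.191, -0.402]), array([ 0.561, -0.083, -0.002]), array([ 0.409, -0.246, -0.001]), array([ 0.605, -0.363, -0.   ])]
red [379.7 185.6] [371 174  21  22 231] lo [ 0.528 -0.323  0.028] hi [ 0.581 -0.275  0.054]
red [344.3 201.9] [338 195  14  14 115] lo [ 0.492 -0.22   0.004] hi [ 0.527 -0.186  0.037]
white [289.2 212.5] [ 267  191   45   44 1570] lo [ 0.428 -0.108 -0.   ] hi [ 0.534 -0.001  0.019]
white [261.1 237.9] [260 231   4  14  38] lo [0.399 0.013 0.006] hi [0.43  0.022 0.013]
white [275.9 248.2] [260 235  39  27 192] lo [ 0.355 -0.076 -0.003] hi [0.419 0.021 0.011]
white [304.5 257.3] [279 246  41  19 467] lo [ 0.359 -0.167 -0.915] hi [ 0.444  0.013 -0.893]
high [423.6 200.6] [402 150  48  80 914] lo [ 0.443 -0.48   0.005] hi [ 0.645 -0.371  0.051]
high [435.7 168.5] [409 150  41  57 721] lo [ 0.507 -0.495  0.004] hi [ 0.657 -0.393  0.165]
high [318.2 170.3] [308 160  22  21 337] lo [ 0.57  -0.159  0.021] hi [ 0.619 -0.108  0.053]
high [381.5 184.7] [371 174  23  22 383] lo [ 0.528 -0.327  0.027] hi [ 0.579 -0.276  0.057]
high [289.8 212.7] [ 268  191   45   44 1327] lo [ 0.426 -0.111  0.004] hi [ 0.534 -0.004  0.019]
high [344.8 201.8] [338 195  15  15 175] lo [ 0.492 -0.222  0.017] hi [ 0.527 -0.186  0.038]
high [407.  246.3] [377 203  49  85 656] lo [ 0.293 -0.406  0.005] hi [ 0.501 -0.294  0.026]
high [258.4 236.2] [255 220  10  29 184] lo [0.389 0.011 0.005] hi [0.454 0.036 0.012]
high [277.7 247.2] [262 237  35  22 105] lo [ 0.363 -0.071  0.004] hi [0.414 0.013 0.011]
high [442.1 254.8] [432 239  18  33 443] lo [ 0.331 -0.474  0.007] hi [ 0.406 -0.439  0.04 ]
high [436.3 293.9] [418 287  32  13 119] lo [ 0.255 -0.478  0.004] hi [ 0.283 -0.401  0.009]
burner px [array([0.462, 0.192, 0.039]), array([0.571, 0.216, 0.007]), array([0.454, 0.084, 0.02 ])]
```

View pics/crop0.png

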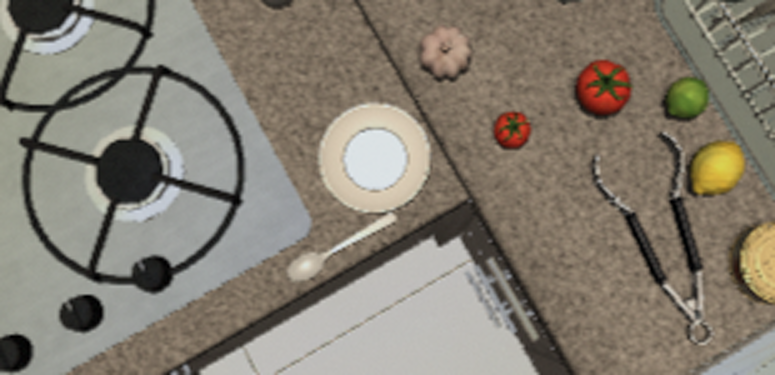

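The crop confirms it: the larger tomato is at crop (604,88), and the small look-alike at (512,130). The spoon's handle ends just below the saucer. The tongs' jaws open towards the tomato, with the lemon to their right.

```bash
cat > m2.py <<'E'
from h import *
z=np.load("top0.npz"); p,d=z["p"],z["d"]; C=cloud("top",d)
hsv=cv2.cvtColor(p,cv2.COLOR_BGR2HSV).astype(int); H,S,V=hsv[...,0],hsv[...,1],hsv[...,2]
# hob right edge
pts=[]
rb=p[...,2].astype(int)-p[...,0].astype(int)  # red-blue: worktop brown
for v in range(130,222,3):
    u0=int(180+(v-97)*82/143); g=cv2.blur(rb.astype(np.float32),(5,3))[v,u0-14:u0+15]
    k=np.argmax(np.diff(g)); pts.append(ray("top",u0-14+k+.5,v,.006))
pts=np.array(pts,np.float32)[:,:2]
vx,vy,x0,y0=cv2.fitLine(pts,cv2.DIST_HUBER,0,.001,.001).ravel()
e=np.array([vx,vy])*np.sign(vx); n=np.array([-e[1],e[0]]); P0=np.array([x0,y0])
print("edge dir",e,np.degrees(np.arctan2(e[1],e[0])),"resid",np.abs((pts-P0)@n).round(4).max(), np.median(np.abs((pts-P0)@n)))
b=ray("top",193,220.2,.049)[:2]; b2=ray("top",192,218.4,.039)[:2]; print("burner",b,b2)
bb=(b+b2)/2; he=P0+e*((bb-P0)@e); print("hob_edge",he,"burner dist",(bb-P0)@n)
m=((S<75)&(V>130)).astype(np.uint8)
m=((C[...,2]>.008)&(d>0)).astype(np.uint8); k=np.zeros_like(m);k[188:238,264:316]=1; m*=k
l=cv2.connectedComponents(m)[1]; 
c=max(cv2.findContours(m,cv2.RETR_EXTERNAL,cv2.CHAIN_APPROX_NONE)[0],key=cv2.contourArea)
w=np.array([ray("top",u,v,.018)[:2] for [[u,v]] in c],np.float32); (sc,r)=cv2.minEnclosingCircle(w)
print("saucer",sc,r); sc=np.array(sc)
goal=he-n*(.060+.012); print("goal",goal,"push",goal-sc,np.linalg.norm(goal-sc),np.degrees(np.arctan2(*(goal-sc)[::-1])))
# spoon
sp=C[230:270,262:305][(C[230:270,262:305,2]>.003)&(C[230:270,262:305,2]<.02)]
print("spoon min dist to saucer",np.sort(np.linalg.norm(sp[:,:2]-sc,axis=1))[:5])
# tongs
ms=((V<75)&(C[...,2]>-.01)).astype(np.uint8); k=np.zeros_like(ms);k[215:270,385:425]=1; ms*=k
nn,l,s,cc=cv2.connectedComponentsWithStats(ms); S2=[]
for i in range(1,nn):
    if s[i,4]>40:
        ys,xs=np.where(l==i); w=np.array([ray("top",a,b_,.018)[:2] for a,b_ in zip(xs,ys)],np.float32)
        r=cv2.minAreaRect(w); box=w-w.mean(0); ax=np.linalg.svd(box,full_matrices=False)[2][0]; ax*=np.sign(ax[0])
        print("sleeve",cc[i],s[i],w.mean(0),r[1],ax); S2.append((r[0],ax))
g=np.mean([a for a,_ in S2],0); ax=np.sum([a for _,a in S2],0); ax/=np.linalg.norm(ax)
print("grip",g,"axis",ax,np.degrees(np.arctan2(ax[1],ax[0])),"pivot",g-.084*ax,"jaw",g+.084*ax)
t=ray("top",381,185,.031); print("tomato",t, "garlic",ray("top",317.5,170.5,.03),"lemon",ray("top",427,217,.025))
dd=t[:2]-(g+.084*ax); print("tomato rel jaw along/lat",dd@ax,dd@np.array([-ax[1],ax[0]]))
print("ring",ray("top",140+699/2.5,150+332/2.5,.01),"tips",ray("top",140+597/2.5,150+157/2.5,.026),ray("top",140+664/2.5,150+133/2.5,.026))
E
python3 m2.py
```

```text
edge dir [0.8651844 0.5014538] 30.096226 resid 0.0032 0.0009209886
burner [0.45448587 0.1882879 ] [0.46050373 0.19423734]
hob_edge [0.52567179 0.07363329] burner dist 0.1359586763109025
saucer (0.4801327884197235, -0.05718948319554329) 0.05932023376226425
goal [0.56177647 0.01134001] push [0.08164368 0.0685295 ] 0.10659259892787175 40.0091894353264
spoon min dist to saucer [0.0459216  0.04596192 0.04601289 0.04612817 0.04616049]
sleeve [413.81045752 243.35947712] [408 227  13  33 153] [ 0.39897612 -0.38692343] (0.08705528825521469, 0.013382834382355213) [0.9703429  0.24173275]
sleeve [397.67763158 248.93421053] [388 233  20  35 152] [ 0.38418612 -0.34315836] (0.1006794422864914, 0.012768327258527279) [0.90878564 0.41726327]
grip [ 0.39169416 -0.36544108] axis [0.9436545 0.3309324] 19.325378 pivot [ 0.31242719 -0.39323941] jaw [ 0.47096113 -0.33764276]
tomato [ 0.55432325 -0.30159249  0.031     ] garlic [ 0.59356718 -0.13063514  0.03      ] lemon [ 0.46873261 -0.42382983  0.025     ]
tomato rel jaw along/lat 0.09059524423109692 0.006431773062687254
ring [ 0.29615269 -0.39968731  0.01      ] tips [ 0.47936421 -0.29432709  0.026     ] [ 0.50578413 -0.3675133   0.026     ]
```

```bash
cat >> h.py <<'E'
from scipy.spatial.transform import Rotation as Ro
def rel(P,yaw=None):
    "shift mm in tool axes to world P, and turn about tool z (deg) to bring tool x to heading yaw"
    s=telemetry.read_state(); R=Ro.from_quat(s["orientation"]).as_matrix()
    y=np.degrees(np.arctan2(R[1,0],R[0,0])); tr=None if yaw is None else round(-((yaw-y+180)%360-180),1)
    return (1000*R.T@(np.asarray(P)-s["eef_pos"])).round(1),"turn",tr,"yaw",y.round(1)
E
python3 - <<'E'
from h import *
z=np.load("top0.npz"); C=cloud("top",z["d"]); q=C[z["d"]>0]
r=np.hypot(q[:,0]-.4801,q[:,1]+.0572)
for a in range(0,64,5):
    s=(r>=a/1000)&(r<(a+5)/1000); print(a,np.median(q[s,2]).round(4),end="; ")
k=(q[:,1]>.1)&(q[:,1]<.6)&(q[:,0]>.2)&(q[:,2]>.08); print("tall",k.sum(),q[k].min(0) if k.any() else 0,q[k].max(0) if k.any() else 0)
print(rel([.48,-.057,.10],199.3))
E
```

```text
0 0.0042; 5 0.0048; 10 0.0045; 15 0.0046; 20 0.0047; 25 0.0048; 30 0.0044; 35 0.0085; 40 0.0099; 45 0.0117; 50 0.0145; 55 0.0165; 60 -0.001; tall 21393 [0.26485937 0.10001378 0.080006  ] [0.96657199 0.59998514 0.42084395]
(array([-473.1, -524.6,  131. ]), 'turn', np.float64(-38.0), 'yaw', np.float64(161.3))
```

```bash
python3 - <<'E'
from h import *
z=np.load("top0.npz"); C=cloud("top",z["d"])
for u,v in((20,280),(36,270),(52,278),(70,274),(90,272)): print(u,v,C[v,u].round(3))
q=C[240:310,0:110].reshape(-1,3); k=q[:,2]>.08; print(q[k].min(0),q[k].max(0))
E
```

```text
20 280 [0.309 0.486 0.199]
36 270 [0.329 0.453 0.205]
52 278 [0.313 0.421 0.201]
70 274 [0.321 0.416 0.153]
90 272 [0.325 0.415 0.08 ]
[ 0.26485937 -0.10165532  0.08001343] [0.36024277 0.51212828 0.98267511]
```

```bash
python3 -m handwheel '[0,0,0,-0.05,0, 0,0,0,-0.1,0, 0,0,0,-0.15,0, 0,-0.03,-0.035,-0.15,-5, 0,-0.07,-0.08,-0.15,-10, 0,-0.11,-0.12,-0.15,-15, 0,-0.15,-0.165,-0.15,-20, 0,-0.19,-0.21,-0.15,-25, 0,-0.23,-0.255,-0.15,-30, 0,-0.27,-0.3,-0.15,-35, 0,-0.31,-0.345,-0.15,-38, 0,-0.35,-0.39,-0.13,-38]' 20; python3 -c "
from h import *
print(rel([.475,-.061,.09],199.3))"
```

```text
time_s: 1.6
eef_pos: [0.4073, 0.1096, 0.3629]
orientation: [-0.168, 0.986, -0.0, 0.002]
wrist_force: [0.5, -0.8, 0.2]
gripper_width: -0.001
grip_force: 0.0
(array([  -6.3, -183.2,  273.1]), 'turn', np.float64(0.1), 'yaw', np.float64(-160.6))
```

```bash
python3 -m handwheel '[0,0,-0.04,0.04,0, 0,-0.003,-0.085,0.08,0, 0,-0.005,-0.13,0.125,0, 0,-0.006,-0.165,0.17,0, 0,-0.006,-0.183,0.22,0, 0,-0.006,-0.183,0.27,0, 0,-0.006,-0.183,0.31,0, 0,-0.006,-0.183,0.31,0, 0,-0.006,-0.183,0.31,0]'; python3 -c "
from h import *
p,d=eyes.capture('scene'); cv2.imwrite('pics/s1.png',cv2.resize(p[160:300,200:460],None,fx=3,fy=3))
print(rel([.475,-.061,.007],199.3)); print(rel([.562+.018,.011+.016,.007]))"
```

```text
time_s: 2.72
eef_pos: [0.4737, -0.0595, 0.0531]
orientation: [-0.168, 0.986, -0.0, 0.001]
wrist_force: [-0.7, -0.7, 0.2]
gripper_width: 0.002
grip_force: 0.0
(array([-0. , -1.4, 46.9]), 'turn', np.float64(0.0), 'yaw', np.float64(-160.7))
(array([-128.3,   46.9,   47.2]), 'turn', None, 'yaw', np.float64(-160.7))
```

View pics/s1.png

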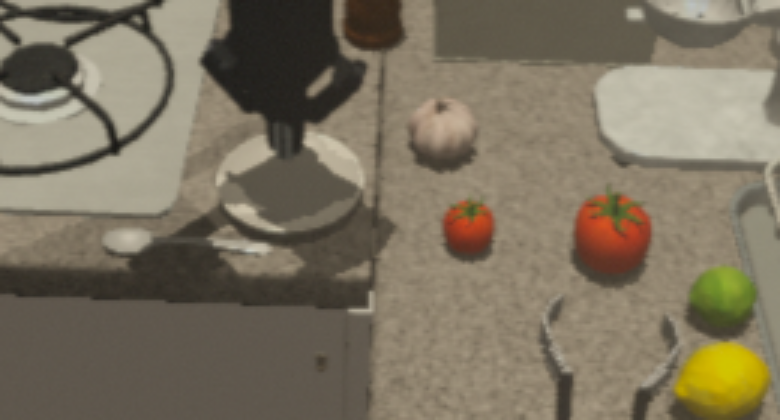

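The closed fingers hang over the saucer's middle (285,155) and clear of the spoon. Next I'll lower them into the well and drag.

```bash
python3 -m handwheel '[0,0,0,0.02,0, 0,0,0,0.035,0, 0,0,0,0.045,0, 0,0,0,0.045,0, 0,-0.009,0.003,0.045,0, 0,-0.019,0.007,0.045,0, 0,-0.028,0.010,0.045,0, 0,-0.038,0.014,0.045,0, 0,-0.047,0.017,0.045,0, 0,-0.056,0.021,0.045,0, 0,-0.066,0.024,0.045,0, 0,-0.066,0.024,0.045,0]'; cat > sau.py <<'E'
from h import *
he=np.array([.52567,.07363]); e=np.array([.8652,.5015]); n=np.array([-e[1],e[0]])
p,d=eyes.capture("top"); C=cloud("top",d); cv2.imwrite("pics/t_s.png",p)
hsv=cv2.cvtColor(p,cv2.COLOR_BGR2HSV)
Z=C[...,2]; q=C[(d>0)&(Z>.014)&(Z<.0215)&(C[...,0]>.41)&(C[...,0]<.65)&(C[...,1]>-.12)&(C[...,1]<.09)]
q=q[:,:2]; q=q[(q-he)@n<-.003].astype(np.float32)
from scipy.optimize import least_squares
c0=q.mean(0)
r=least_squares(lambda c:np.hypot(*(q-c).T)-.055,c0,loss="soft_l1",f_scale=.003)
c=r.x; print("n",len(q),"saucer",c,"med r",np.median(np.hypot(*(q-c).T)),"gap",-(c-he)@n-.06,"along",(c-he)@e)
s=telemetry.read_state(); print("tcp",s["eef_pos"],"F",s["wrist_force"])
g=he-n*.071; dl=g-c; print("to go (tool)",rel([*(s["eef_pos"][:2]+dl),s["eef_pos"][2]]))
E
python3 sau.py
```

```text
time_s: 4.28
eef_pos: [0.5278, -0.0142, 0.0067]
orientation: [-0.168, 0.986, 0.0, 0.0]
wrist_force: [0.5, 0.3, 0.3]
gripper_width: 0.0
grip_force: 0.0
n 120 saucer [ 0.50876551 -0.03063339] med r 0.05505875364301327 gap 0.021731084476709267 along -0.06691385801013255
tcp [ 0.5272941  -0.01439475  0.00645628] F [ 0.18207246  0.51633096 -0.02042945]
to go (tool) (array([-63.7,  23. ,   0. ]), 'turn', None, 'yaw', np.float64(-160.6))
```

```bash
python3 -m handwheel '[0,-0.009,0.003,0,0, 0,-0.018,0.007,0,0, 0,-0.027,0.01,0,0, 0,-0.036,0.013,0,0, 0,-0.045,0.016,0,0, 0,-0.054,0.02,0,0, 0,-0.062,0.022,0,0, 0,-0.062,0.022,0,0]'; python3 sau.py
```

```text
time_s: 5.32
eef_pos: [0.579, 0.0269, 0.0068]
orientation: [-0.168, 0.986, 0.0, 0.0]
wrist_force: [-0.5, 0.1, 0.0]
gripper_width: 0.002
grip_force: 0.0
n 154 saucer [0.55846873 0.01259233] med r 0.05515541733118154 gap 0.00925836093229887 along -0.0022329296677141047
tcp [0.5786262  0.02674608 0.0066909 ] F [0.4261391  0.99187034 0.21144807]
to go (tool) (array([-2.5, -1.3,  0. ]), 'turn', None, 'yaw', np.float64(-160.7))
```

View pics/t_s.png

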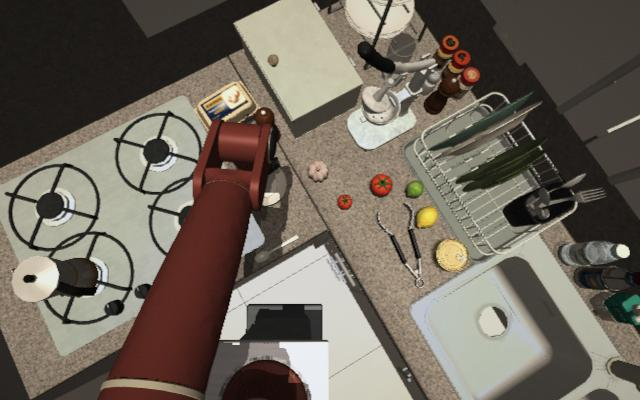

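The saucer sits at the hob edge, partly hidden by the arm at about (270,185). The spoon at (278,248) is untouched. I'll withdraw and measure it again from a clear view.

```bash
python3 -m handwheel '[0,0.008,-0.003,0,0, 0,0.01,-0.004,0,0, 0,0.01,-0.004,-0.03,0, 0,0.01,-0.004,-0.08,0, 30,0.02,-0.03,-0.13,0, 60,0.03,-0.09,-0.17,0, 85,0.05,-0.15,-0.19,0, 85,0.07,-0.21,-0.19,0, 85,0.1,-0.26,-0.19,0, 85,0.13,-0.31,-0.19,0, 85,0.17,-0.35,-0.19,0, 85,0.2,-0.38,-0.19,0]'; python3 sau.py; python3 -c "
from h import *
print(rel([.3917,-.3654,.10],199.3))"
```

```text
time_s: 6.88
eef_pos: [0.5135, -0.4008, 0.1964]
orientation: [-0.167, 0.986, -0.0, -0.0]
wrist_force: [0.3, -0.7, -0.1]
gripper_width: 0.852
grip_force: 0.0
n 375 saucer [0.55894773 0.0125109 ] med r 0.05553522531769791 gap 0.009569027435648025 along -0.0018593357191646653
tcp [ 0.51133674 -0.40471059  0.19645761] F [-1.73275921 -2.00716613  0.39998403]
to go (tool) (array([-2.1, -1.1, -0. ]), 'turn', None, 'yaw', np.float64(-161.0))
(array([100. ,  76.4,  96.5]), 'turn', np.float64(-0.3), 'yaw', np.float64(-161.0))
```

```bash
python3 -m handwheel '[85,0.04,0.03,0.04,0, 85,0.08,0.06,0.07,0, 85,0.097,0.076,0.09,0, 85,0.097,0.076,0.1,0, 85,0.097,0.076,0.1,0, 85,0.097,0.076,0.1,0]'; python3 - <<'E'
from h import *
print(rel([.3917,-.3654,.003],199.3))
p,d=eyes.capture("scene"); cv2.imwrite("pics/s2.png",cv2.resize(p[220:380,340:500],None,fx=3.7,fy=3.7))
E
```

```text
time_s: 7.68
eef_pos: [0.4001, -0.3598, 0.0981]
orientation: [-0.168, 0.986, -0.001, 0.001]
wrist_force: [0.4, -0.8, 0.9]
gripper_width: 0.852
grip_force: 0.0
(array([ 9.9, -2.3, 95.1]), 'turn', np.float64(0.1), 'yaw', np.float64(-160.6))
```

View pics/s2.png

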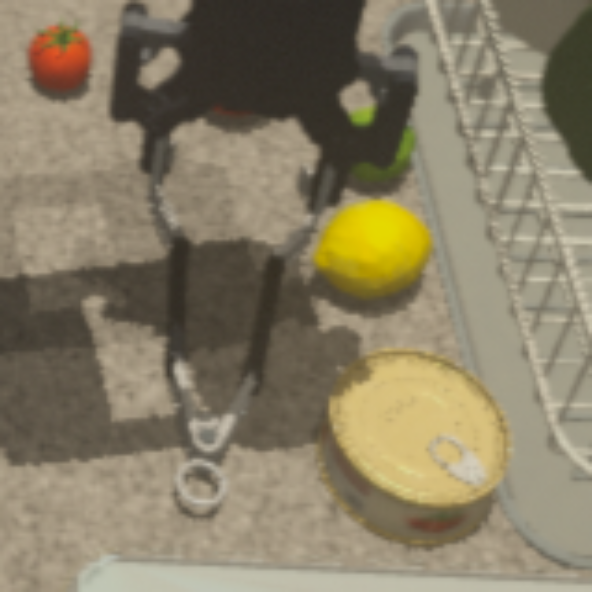

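The open fingers hang above the tongs. The pivot shows at crop (208,432), the sleeves at about (180,300) and (265,320), and the lemon and tin are clear. I'll cross-check the grip point from this view.

```bash
python3 - <<'E'
from h import *
f=lambda a,b,z: ray("scene",340+a/3.7,220+b/3.7,z)[:2]
pv=f(208,432,.022); L=f(179,300,.02); R=f(265,320,.02); tips=(f(155,165,.026)+f(315,185,.026))/2
print("pivot",pv,"L",L,"R",R,"mid",(L+R)/2,"dist",np.linalg.norm((L+R)/2-pv),np.linalg.norm(L-R))
E
```

```text
pivot [ 0.31712685 -0.39513355] L [ 0.38238495 -0.34854364] R [ 0.39568692 -0.3925091 ] mid [ 0.38903594 -0.37052637] dist 0.07600282922459066 0.0459336888887884
```

```bash
python3 -m handwheel '[85,0.008,-0.0045,0.03,0, 85,0.008,-0.0045,0.06,0, 85,0.008,-0.0045,0.085,0, 85,0.008,-0.0045,0.095,0, 85,0.008,-0.0045,0.095,0, 72,0.008,-0.0045,0.095,0, 62,0.008,-0.0045,0.095,0, 58,0.008,-0.0045,0.095,0, 58,0.008,-0.0045,0.095,0, 58,0.008,-0.0045,0.095,0]' 30; python3 - <<'E'
from h import *
z=np.load("top0.npz"); print("lime",ray("top",414.5,188.5,.022)); print("tom scene",ray("scene",404,237,.03))
print(rel([.394,-.367,.003],199.3))
E
```

```text
time_s: 8.98
eef_pos: [0.3943, -0.3671, 0.0042]
orientation: [-0.168, 0.986, -0.002, 0.002]
wrist_force: [1.5, 1.1, 6.5]
gripper_width: 0.584
grip_force: 8.2
lime [ 0.54730298 -0.39480436  0.022     ]
tom scene [ 0.55379684 -0.30497129  0.03      ]
(array([0.2, 0.2, 1.2]), 'turn', np.float64(0.0), 'yaw', np.float64(-160.7))
```

```bash
python3 -m handwheel '[58,0,0,-0.01,0, 58,0,0,-0.03,0, 58,0,0,-0.05,0, 58,0,0,-0.08,0, 58,0,0,-0.11,0, 58,0,0,-0.12,0, 58,0,0,-0.12,0]' 30; python3 - <<'E'
from h import *
p,d=eyes.capture("scene"); np.savez("s3.npz",p=p,d=d); cv2.imwrite("pics/s3.png",cv2.resize(p[120:360,300:520],None,fx=2.5,fy=2.5))
p,d=eyes.capture("top"); np.savez("t3.npz",p=p,d=d)
print(telemetry.read_state()["eef_pos"])
E
```

```text
time_s: 9.85
eef_pos: [0.3926, -0.3657, 0.122]
orientation: [-0.168, 0.986, -0.0, 0.0]
wrist_force: [0.7, 0.0, -0.7]
gripper_width: 0.583
grip_force: 6.5
[ 0.39193162 -0.3648111   0.12014172]
```

View pics/s3.png

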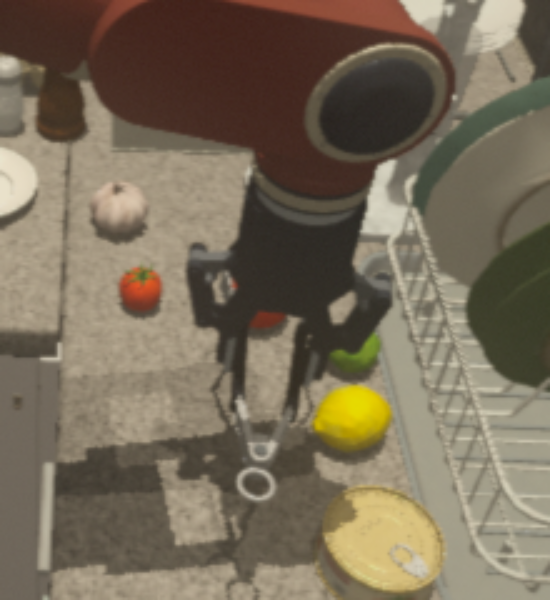

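The tongs are lifted in the fingers, with the ring at crop (256,485) and the jaws partly hidden behind the hand. I'll check their height and level from depth.

```bash
cat > lev.py <<'E'
from h import *
import sys
a,b=sys.argv[1],sys.argv[2]
ax=np.array([.944,.331]); la=np.array([-.331,.944]); s=telemetry.read_state(); g=s["eef_pos"]
for n,f in(("top",a),("scene",b)):
    z=np.load(f); C=cloud(n,z["d"]); q=C[z["d"]>0]; r=q[:,:2]-g[:2]; A,B=r@ax,r@la
    for lo,hi in((-.125,-.09),(-.09,-.075),(-.075,-.045),(.05,.06),(.06,.075),(.075,.09),(.09,.105),(.105,.12)):
        k=(A>lo)&(A<hi)&(np.abs(B)<.065)&(abs(q[:,2]-g[2])<.035)
        if k.sum()>3: print(n,lo,hi,k.sum(),"z",np.percentile(q[k,2],[5,50,95]).round(4),"lat",np.percentile(B[k],[2,50,98]).round(4))
E
python3 lev.py t3.npz s3.npz
```

```text
top 0.05 0.06 45 z [0.1197 0.1371 0.1409] lat [-0.0339  0.0256  0.0336]
top 0.06 0.075 57 z [0.1187 0.1333 0.1428] lat [-0.0403 -0.0323  0.0395]
top 0.075 0.09 59 z [0.1189 0.1334 0.143 ] lat [-0.0431 -0.0387  0.0424]
top 0.09 0.105 51 z [0.1201 0.1326 0.143 ] lat [-0.0391 -0.0347  0.0392]
top 0.105 0.12 16 z [0.1233 0.1353 0.1411] lat [-0.0331 -0.0298  0.0331]
scene -0.125 -0.09 120 z [0.1206 0.1298 0.1387] lat [-0.0125 -0.0005  0.0109]
scene -0.09 -0.075 107 z [0.1214 0.1385 0.1431] lat [-0.0098  0.0006  0.0083]
scene -0.075 -0.045 181 z [0.1205 0.1373 0.1398] lat [-0.0183  0.0061  0.0176]
scene 0.05 0.06 5 z [0.1336 0.1396 0.141 ] lat [0.0322 0.0327 0.034 ]
scene 0.06 0.075 34 z [0.1202 0.1347 0.1433] lat [0.0323 0.0366 0.0394]
scene 0.075 0.09 15 z [0.1199 0.1266 0.1398] lat [-0.0203  0.0406  0.0424]
```

```bash
python3 -m handwheel '[58,-0.02,0,0,0, 58,-0.05,0,0,0, 58,-0.08,0,0,0, 58,-0.087,0.004,0,0, 58,-0.087,0.004,0,0, 58,-0.087,0.004,0,0]' 30; python3 - <<'E'
from h import *
p,d=eyes.capture("top"); np.savez("t3.npz",p=p,d=d)
p2,d2=eyes.capture("scene"); np.savez("s3.npz",p=p2,d=d2); cv2.imwrite("pics/s4.png",cv2.resize(p2[120:330,320:500],None,fx=2.8,fy=2.8))
ax=np.array([.944,.331]); la=np.array([-.331,.944]); s=telemetry.read_state(); g=s["eef_pos"]
for n,pp,dd in(("top",p,d),("scene",p2,d2)):
    C=cloud(n,dd); h=cv2.cvtColor(pp,cv2.COLOR_BGR2HSV); m=((h[...,0]<9)|(h[...,0]>171))&(h[...,1]>140)&(dd>0)&(C[...,2]<.07)&(C[...,2]>.01)&(C[...,0]>.5)&(C[...,1]<-.25)&(C[...,1]>-.36)
    q=C[m]; r=q[:,:2]-g[:2]; print(n,m.sum(),"along",np.percentile(r@ax,[2,98]),"lat",np.percentile(r@la,[2,98]))
print(g,rel([.4747,-.3303,.018],199.3))
E
python3 lev.py t3.npz s3.npz
```

```text
time_s: 10.7
eef_pos: [0.4727, -0.3329, 0.1211]
orientation: [-0.168, 0.986, 0.0, -0.0]
wrist_force: [0.0, 0.0, -1.6]
gripper_width: 0.585
grip_force: 6.5
top 186 along [0.06283792 0.11366125] lat [-0.02106468  0.02926772]
scene 247 along [0.05769589 0.09521537] lat [-0.02282676  0.02480577]
[ 0.47271129 -0.33325429  0.12148427] (array([ -2.9,   2.1, 103.5]), 'turn', np.float64(-0.0), 'yaw', np.float64(-160.7))
top 0.05 0.06 23 z [0.1203 0.1357 0.1411] lat [0.0264 0.0318 0.0348]
top 0.06 0.075 27 z [0.1199 0.1348 0.1433] lat [0.0337 0.0378 0.0404]
top 0.075 0.09 37 z [0.1193 0.1308 0.1426] lat [-0.0408  0.0406  0.0432]
top 0.09 0.105 52 z [0.1202 0.1334 0.1434] lat [-0.0392 -0.0339  0.0409]
top 0.105 0.12 13 z [0.1236 0.1336 0.1419] lat [-0.0326 -0.0301  0.0335]
scene -0.125 -0.09 104 z [0.1187 0.1293 0.1368] lat [-0.0101  0.0001  0.0116]
scene -0.09 -0.075 87 z [0.1198 0.1375 0.1417] lat [-0.0086  0.0024  0.0102]
scene -0.075 -0.045 146 z [0.1201 0.1364 0.1391] lat [-0.0176  0.0083  0.0194]
scene 0.06 0.075 25 z [0.1245 0.1385 0.1428] lat [-0.0399  0.0376  0.0402]
scene 0.075 0.09 20 z [0.119  0.1339 0.1417] lat [-0.0112  0.0414  0.043 ]
scene 0.09 0.105 7 z [0.1206 0.1278 0.1343] lat [0.0338 0.0364 0.0385]
```

View pics/s4.png

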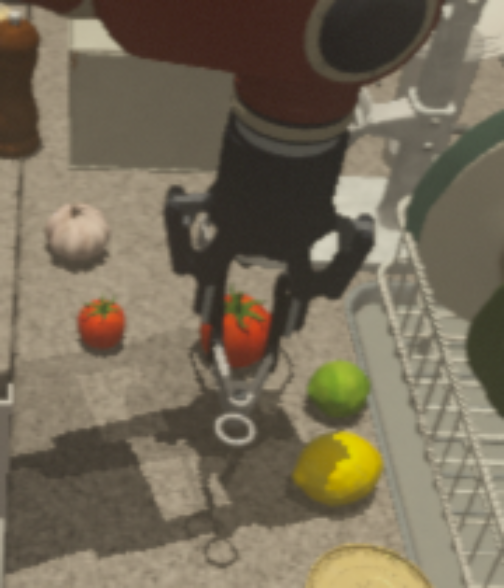

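The jaws are directly above the larger tomato, seen at crop (240,330). The small tomato, lime and lemon are clear. Lateral offset is about 2 mm, so I'll correct it and descend.

```bash
python3 -m handwheel '[58,-0.003,0.002,0.02,0, 58,-0.003,0.002,0.04,0, 58,-0.003,0.002,0.06,0, 58,-0.003,0.002,0.08,0, 58,-0.003,0.002,0.095,0, 58,-0.003,0.002,0.103,0, 58,-0.003,0.002,0.103,0, 58,-0.003,0.002,0.103,0]' 30; python3 - <<'E'
from h import *
p,d=eyes.capture("top"); np.savez("t3.npz",p=p,d=d)
p2,d2=eyes.capture("scene"); np.savez("s3.npz",p=p2,d=d2); cv2.imwrite("pics/s5.png",np.hstack([cv2.resize(p2[180:320,340:470],None,fx=3,fy=3),cv2.resize(p[130:270,325:455],None,fx=3,fy=3)]))
print(rel([.4747,-.3303,.018],199.3))
E
python3 lev.py t3.npz s3.npz
```

```text
time_s: 11.8
eef_pos: [0.4761, -0.3307, 0.0195]
orientation: [-0.168, 0.986, -0.001, 0.001]
wrist_force: [0.1, 0.5, -1.1]
gripper_width: 0.578
grip_force: 6.5
(array([1.2, 0.8, 1.6]), 'turn', np.float64(0.0), 'yaw', np.float64(-160.7))
top -0.075 -0.045 16 z [0.0302 0.0351 0.0386] lat [-0.0648 -0.0614 -0.0573]
top 0.05 0.06 91 z [-0.0032  0.0005  0.0393] lat [0.0017 0.0332 0.0632]
top 0.06 0.075 198 z [-0.0026  0.0362  0.0528] lat [-0.0153  0.0209  0.0625]
top 0.075 0.09 193 z [-0.0025  0.042   0.0535] lat [-0.0227  0.024   0.0631]
top 0.09 0.105 202 z [-0.0034  0.0361  0.053 ] lat [-0.0408  0.0199  0.0629]
top 0.105 0.12 178 z [-0.004  -0.0001  0.0416] lat [-0.0638  0.0151  0.0626]
scene -0.125 -0.09 1048 z [-0.0032 -0.001   0.0273] lat [-0.0618 -0.0007  0.062 ]
scene -0.09 -0.075 419 z [-0.003  -0.0008  0.0376] lat [-0.0627  0.0009  0.0613]
scene -0.075 -0.045 807 z [-0.0032 -0.0008  0.0358] lat [-0.0638 -0.0114  0.0621]
scene 0.05 0.06 99 z [-0.003  -0.0008  0.0213] lat [-0.0533  0.0002  0.0628]
scene 0.06 0.075 82 z [-0.0033 -0.001   0.0374] lat [-0.0187  0.0063  0.0627]
scene 0.075 0.09 38 z [-0.0028  0.      0.0313] lat [-0.0537 -0.0017  0.0461]
scene 0.09 0.105 35 z [-0.0028 -0.0011  0.0011] lat [-0.06   -0.051   0.0473]
scene 0.105 0.12 16 z [-0.0033 -0.0018  0.0012] lat [-0.06   -0.054   0.0463]
```

View pics/s5.png

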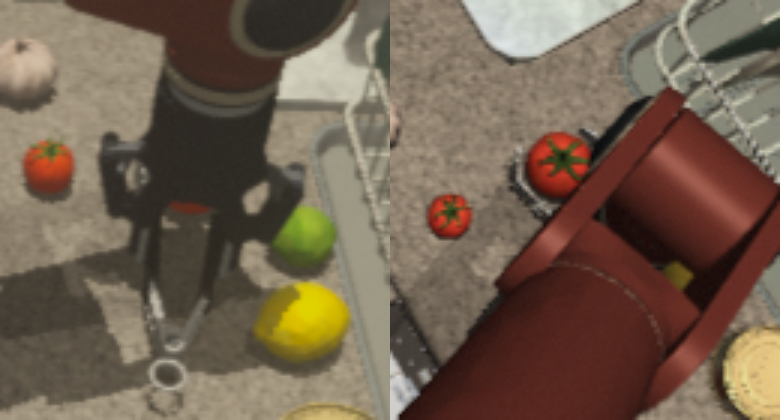

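The right half (top view) shows the tomato at (560,165) between the two jaws, which straddle it without touching. Next I'll close gently.

```bash
python3 -m handwheel '[55,0,0,0,0, 52,0,0,0,0, 50,0,0,0,0, 48,0,0,0,0, 47,0,0,0,0, 46,0,0,0,0, 45,0,0,0,0, 45,0,0,0,0]' 20; python3 -m handwheel '[44,0,0,0,0, 43,0,0,0,0, 43,0,0,0,0, 43,0,0,0,0]' 20
```

```text
time_s: 12.9
eef_pos: [0.4755, -0.3301, 0.0186]
orientation: [-0.168, 0.986, 0.0, -0.0]
wrist_force: [0.1, -0.4, -2.4]
gripper_width: 0.45
grip_force: 11.0
time_s: 13.4
eef_pos: [0.4755, -0.3301, 0.0186]
orientation: [-0.168, 0.986, -0.0, 0.0]
wrist_force: [0.3, -1.2, -1.0]
gripper_width: 0.446
grip_force: 20.2
```

```bash
python3 -m handwheel '[42,0,0,-0.005,0, 42,0,0,-0.012,0, 42,0,0,-0.025,0, 42,0,0,-0.045,0, 42,0,0,-0.07,0, 42,0,0,-0.1,0, 42,0,0,-0.12,0, 42,0,0,-0.13,0, 42,0,0,-0.13,0]' 20; python3 - <<'E'
from h import *
p,d=eyes.capture("top"); p2,d2=eyes.capture("scene"); cv2.imwrite("pics/s6.png",np.hstack([cv2.resize(p2[100:300,320:480],None,fx=2.4,fy=2.4),cv2.resize(p[110:310,315:475],None,fx=2.4,fy=2.4)]))
C=cloud("top",d); h=cv2.cvtColor(p,cv2.COLOR_BGR2HSV); m=((h[...,0]<9)|(h[...,0]>171))&(h[...,1]>140)&(d>0)&(C[...,2]>.1)&(C[...,2]<.23)&(C[...,0]>.5)&(C[...,1]<-.25)&(C[...,1]>-.36)
q=C[m]; print(m.sum(),np.percentile(q,2,0) if m.any() else 0,np.percentile(q,98,0) if m.any() else 0)
s=telemetry.read_state(); print(s["eef_pos"],s["grip_force"],s["gripper_width"],s["wrist_force"])
E
```

```text
time_s: 14.52
eef_pos: [0.4757, -0.3303, 0.1493]
orientation: [-0.168, 0.986, -0.0, 0.0]
wrist_force: [-0.1, 0.2, -1.6]
gripper_width: 0.44
grip_force: 20.4
323 [ 0.52802387 -0.32427302  0.16055422] [ 0.57927398 -0.2764045   0.18309586]
[ 0.47493889 -0.32963561  0.14740771] 20.40349692106247 0.44299487539911847 [-0.45448646  0.24179895 -1.08879105]
```

View pics/s6.png

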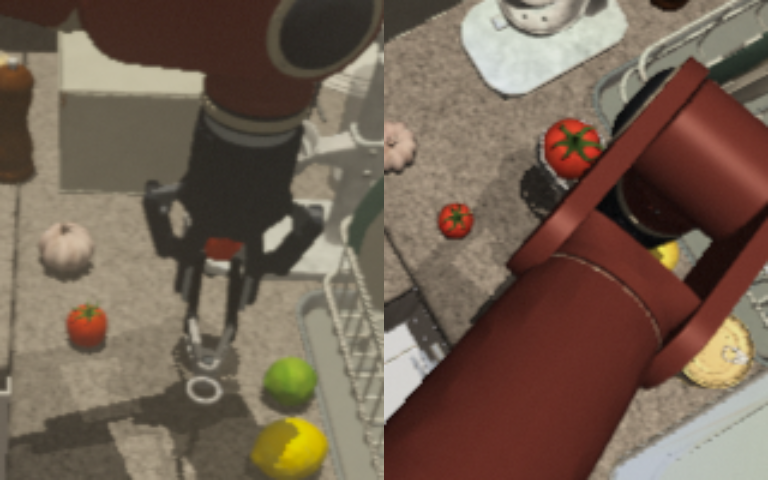

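The tongs carry the tomato clear of the worktop (right half, 573,148; flesh about 0.16 m up). The small tomato and garlic are still in place. Next I'll carry it to the burner.

```bash
python3 -m handwheel '[42,-0.001,0.008,0,0, 42,-0.003,0.025,0,0, 42,-0.007,0.05,0,0, 42,-0.012,0.08,0,0, 42,-0.016,0.115,0,0, 42,-0.022,0.15,0,0, 42,-0.027,0.185,0,0, 42,-0.032,0.22,0,0, 42,-0.037,0.255,0,0, 42,-0.042,0.29,0,0, 42,-0.047,0.325,0,0, 42,-0.051,0.355,0,0]' 20; python3 -m handwheel '[42,-0.004,0.03,0,0, 42,-0.009,0.06,0,0, 42,-0.013,0.09,0,0, 42,-0.016,0.115,0,0, 42,-0.018,0.13,0,0, 42,-0.02,0.138,0,0, 42,-0.02,0.141,0,0, 42,-0.02,0.141,0,0]' 20; python3 -c "
from h import *
print(rel([.378,.163,.102],199.3))"
```

```text
time_s: 16.12
eef_pos: [0.4048, 0.0237, 0.148]
orientation: [-0.168, 0.986, 0.0, -0.0]
wrist_force: [1.4, -1.3, -2.3]
gripper_width: 0.446
grip_force: 20.5
time_s: 17.12
eef_pos: [0.3781, 0.1613, 0.1485]
orientation: [-0.168, 0.986, -0.0, -0.0]
wrist_force: [0.5, -0.1, -1.8]
gripper_width: 0.445
grip_force: 20.5
(array([-0.4,  1.7, 46.5]), 'turn', np.float64(0.0), 'yaw', np.float64(-160.7))
```

```bash
python3 -m handwheel '[42,0,0.002,0.01,0, 42,0,0.002,0.025,0, 42,0,0.002,0.04,0, 42,0,0.002,0.046,0, 42,0,0.002,0.046,0, 42,0,0.002,0.046,0]' 20; python3 - <<'E'
from h import *
p,d=eyes.capture("top"); p2,d2=eyes.capture("scene"); cv2.imwrite("pics/s7.png",np.vstack([cv2.resize(p2[110:270,30:350],None,fx=1.8,fy=1.8),cv2.resize(p[140:300,100:420],None,fx=1.8,fy=1.8)])[:600])
for n,pp,dd in(("top",p,d),("scene",p2,d2)):
    C=cloud(n,dd); h=cv2.cvtColor(pp,cv2.COLOR_BGR2HSV); m=((h[...,0]<9)|(h[...,0]>171))&(h[...,1]>150)&(dd>0)&(C[...,2]>.07)&(C[...,2]<.16)&(abs(C[...,0]-.457)<.05)&(abs(C[...,1]-.191)<.05)
    q=C[m]; print(n,m.sum(),np.percentile(q,2,0) if m.any() else 0,np.percentile(q,98,0) if m.any() else 0)
s=telemetry.read_state(); print(s["time_s"],s["eef_pos"],s["grip_force"],s["wrist_force"])
E
python3 sau.py
```

```text
time_s: 17.88
eef_pos: [0.378, 0.1634, 0.1031]
orientation: [-0.168, 0.986, 0.0, 0.0]
wrist_force: [-0.5, -0.6, -2.4]
gripper_width: 0.448
grip_force: 20.5
top 216 [0.43294769 0.16429304 0.1177601 ] [0.48406184 0.2003921  0.13773022]
scene 52 [0.43212981 0.16321319 0.12052503] [0.47482056 0.19344625 0.13328984]
17.975 [0.3781598 0.1634437 0.1032888] 20.498336255550385 [-0.34184874  0.05089796 -2.02692122]
n 355 saucer [0.55853779 0.01229688] med r 0.05554811273179218 gap 0.00954861772798117 along -0.002321347115588453
tcp [0.37812612 0.16343805 0.10326955] F [ 1.02075591 -0.27385822 -2.18286722]
to go (tool) (array([-2.6, -1. ,  0. ]), 'turn', None, 'yaw', np.float64(-160.7))
```

View pics/s7.png

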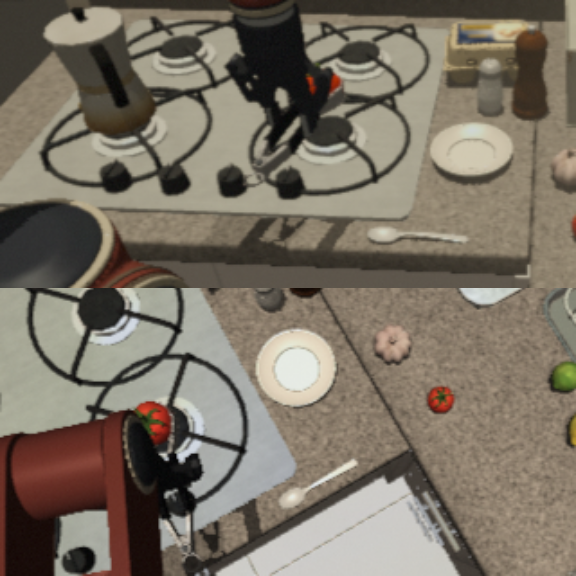

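Both views show the tomato in the tongs above the near right burner. Its centre is about (0.458, 0.19), with the underside some 3.5 cm over the support. The saucer stands about 1 cm from the hob edge, level with the burner, and the spoon, garlic and small tomato are undisturbed.

```bash
python3 -c "
from rig import ticket
print(ticket.sign_off())"
```

```text
the job is handed in; nothing more can be done
None
```

The job is handed in: the saucer is about 1 cm from the hob's right edge, level with the near right burner. The larger tomato is held in the tongs about 3.5 cm above the middle of that burner.

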